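Gauge the rubber cover of a feed roller

ROBOT

A 6-joint arm with a two-finger parallel gripper is mounted at the origin on a cart in front of the work surface, level with it; the furniture and walls round the work are solid. World frame = base frame: x ahead of the robot, y to its left, z up, the work surface at z = 0. Lengths are in m, angles in rad, forces in N, time in s.
With the tool pointing down it reaches from about 0.3 to 0.775 m from the base axis. Payload 14.6 kg.
Tool frame: the origin (TCP) lies at the centre of the arm's flange, where the gripper is bolted on; the fingertips stand 199 mm ahead of it and the grasp point (between the pads) lies 180 mm ahead of it; z points along the fingers, y is the line along which they close (so a half turn about z gives the same grasp; the last joint's range is limited). The gripper opens to 94 mm and grips with 3 to 60 N. Pads are 16 mm wide; open, the fingers measure 119 mm over their backs; the gripper's body (75 mm by 177 mm) begins 78 mm behind the grasp point.
Start: joints at [1.061, 0.3, 1.521, -0, 1.321, -0.067], TCP at [0.236, 0.497, 0.405] pointing down, gripper open.
Joint ranges: [-3.03, 3.03], [-0.79, 2.21], [0.23, 2.52], [-1.04, 4.18], [0, 3.07], [-2.55, 2.55]. Speed limits (rad/s): [2.22, 2.22, 2.57, 3.14, 3.14, 3.14].

INTERFACE

Orientations are given as [roll, pitch, yaw] about the fixed x, y, z axes, in that order (R = Rz(yaw) Ry(pitch) Rx(roll)).
In Python, from station import ctrl gives the robot as it stands. The module is installed in compiled form; this text tells all that it offers.
- The arm moves only by the tool servo_tool, never from a script. Its argument "motion" is a list of rows, each a list of 5 numbers: the closure, from 0 (fully open) to 1 (shut), then the shift along the world's x, y, z in cm, then the turn about the world's z in degrees. A call has 1 to 20 rows; each row is the pose to reach, as a shift and turn from the pose commanded when the call began; what a row does not reach only later rows make up. A row lasts 1/8 s, in which the tool goes at most 62.5 mm and 10.7 degrees, less where a joint would pass 70% of its speed; a pose out of reach is approached as far as the arm can. A call with a gripper value outside its range is refused whole. The fingers move at their own pace and stop on an object; "squeeze" is the grip in N (left out, the last holds). Time passes only in rows, so rows that repeat a pose let the fingers close. It gives the time, the measured TCP pose, the force, the opening and the grip force at its end, in the units of the state.
- ctrl.get_obs(): the state, without advancing time (a new reading comes with each control period).
- ctrl.camera(name): name is "side" or "top" or "wrist"; returns a dict with "image" (480x640x3 uint8, red, green, blue), "fx", "fy", "cx", "cy" (pixels), "camera_from_world" (4x4, takes a point from world to camera coordinates); the wrist camera has in their place "hand_eye" (4x4, takes a point from camera to tool coordinates, whose origin is the TCP and whose axes are the flange's). Camera axes: x right, y up, looking along -z (the intrinsics and any distortion apply to the point x, -y, -z); pixel columns grow to the right and rows downward; lengths in m; the calibration is good to about 2 mm. A picture is of the moment at which its call begins: read the wrist's pose just before it. There is no depth.
- ctrl.hand_in(): hands the job in; it is judged then, once.
The state is a dict: "time_s": time; "qpos": joint angles; "joint_vel": joint speeds; "tau": joint torques, N m; "ee_pos": TCP position; "eef_rot": TCP orientation; "force": force on the tool from outside, world axes, zero at the start; "moment": the same for the moment, N m; "grip_width": finger opening in m; "grip_force": force on a finger pad.
Only numpy, scipy, OpenCV 4.12 (cv2) and the standard library are available. Lean on these libraries where they do the work, as an engineer would, in place of code of your own. Each camera call takes 0.05 s, during which the arm holds its last target. There are 200 camera calls.

TASK

Lay the taller of the two upright rubber-covered rollers on its side in the two-notched cradle, one steel journal resting in each V notch, and let go of it. Then take the thickness gauge from its dock and hold it upright on the top of the lying roller, on the test band between the two scribed rings, with the groove of its foot along the roller, pressed gently until the spring probe is about half way in (neither just touching nor bottomed). Finish while still holding the gauge there for its reading - do not put it down or let go - and leave the other things on the table where they are.

Things in the scene. Friction and masses are not known exactly. Their poses are not given: they have to be found in the camera images.
- roller: the taller roller: black rubber cover 46 mm dia, 60 mm long, on a steel core with journals 30 mm dia, 18 mm long at both ends; 96 mm overall, about 0.32 kg. Starts upright on one journal. Two pale scribed rings, 13 mm either side of mid-length, bound its test band. Origin at its centre, z along its axis; its turn about z does not matter. Grip it by the rubber
- short_roller: a shorter roller of the same thickness (cover 46 mm in diameter, 60 mm long overall, no rings) standing upright near the other; not wanted, leave it alone. Origin at its centre, z along its axis
- cradle: fixed steel cradle: base plate 84 x 126 x 8 mm with two upright rests, each 8 mm thick, 74 mm wide, 53 mm high, centred 40 mm either side along its y, with a 90 degree V notch open to the top (48 mm wide, 24 mm deep). Between the rests (72 mm) it is open down to the plate. Origin at the centre of its underside; x across the notches, y from rest to rest, z up
- cradle_seat (a point): point midway between the two V notches where the seated roller's centre lies, 50 mm above the table; the roller then lies along the cradle's y with 6 mm of end play either way, its top 73 mm above the table. Axes as the cradle's
- cover_gauge: thickness gauge: grey case 27 (x) by 60 (y) by 100 mm high (z), screen on its -x face, 0.2 kg. Origin at the centre of the case's underside. Below it a collar (23 mm dia, 7 mm) and a sprung steel probe sleeve, 17 mm dia, ending 22 mm below the case, its foot with a shallow V groove along y. Starts in its dock, underside 30 mm above the table; grip across the 27 mm near the top, lift straight up
- dock: fixed black dock of the gauge, 62 x 92 x 36 mm: a pocket 6 mm deep round the foot of the case, with a slot for the probe. Origin at the centre of its underside, axes as those of the docked gauge
- probe_tip (a point): middle of the groove in the foot of the gauge's probe, on the gauge's z axis, 22 mm below the underside of the case when the probe is out; moves with the probe
- probe (a joint): how far the probe sleeve is pushed up into the gauge (m): 0 out, 0.008 bottomed. The spring gives about 2 N when it starts to move, rising by 0.6 N per mm to 7 N at the end
- driver_16: bystander: loudspeaker driver, black and grey, 82 mm across, 68 mm high; origin under its centre
- spool: bystander: spool of solder wire, 62 x 55 x 47 mm; origin under its centre
- glue: bystander: white glue bottle with a red nozzle, 41 mm in diameter, 131 mm high; origin under its centre
- side_cutters: bystander: blue-handled cutters lying flat, 118 x 47 x 11 mm; origin under the centre
- tape: bystander: roll of black tape lying flat, 98 mm across, 18 mm high; origin under its centre
There are look-alikes about, which are no part of the job. What is shaped like the roller but yellow is not meant.

How it is judged:
By the outcome, as a careful person would: the job done as asked, in the order asked, and still so for the second after the job is handed in, while the arm keeps its last pose, push and grip.
It also fails if it takes over 58 s, if anything falls off the work surface, if the arm or the gripper's body presses on something with over 40 N, if the wrist force passes 120 N, or if a joint passes its speed limit or range.

## Working session

There is one attempt and no reset: what is moved stays moved. The work goes in short steps, Python scripts to look and compute and a tool call to move; the robot and the scene stay as the last step left them, time stands still between calls to the robot, and variables do not carry over. Pictures are saved under pics/ and viewed, at most 10 in all, crops included, and the job is handed in when it is done.

Besides the shell and the picture viewer there is one more tool, called after "Emit:" as name(argument=value, ...) on one line, values as JSON. servo_tool: Moves the arm, as the interface text tells. Its arguments: {"type":"object","properties":{"motion":{"type":"array","items":{"type":"array","items":{"type":"number"}}},"squeeze":{"type":"number"}},"required":["motion"]}

```bash
mkdir -p pics
cat > h.py <<'E'
import numpy as np, cv2
from station import ctrl
from scipy.spatial.transform import Rotation as R
def cam(n):
    o=ctrl.get_obs(); c=ctrl.camera(n)
    if n=='wrist':
        T=np.eye(4);T[:3,:3]=R.from_euler('xyz',o['eef_rot']).as_matrix();T[:3,3]=o['ee_pos']
        W=T@np.array(c['hand_eye'])
    else: W=np.linalg.inv(np.array(c['camera_from_world']))
    c['W']=W; return c
def ray(c,u,v):
    d=c['W'][:3,:3]@np.array([(u-c['cx'])/c['fx'],-(v-c['cy'])/c['fy'],-1]); return c['W'][:3,3],d
def at(c,u,v,z):
    o,d=ray(c,u,v); return (o+d*(z-o[2])/d[2]).round(4)
def proj(c,p):
    q=np.linalg.inv(c['W'])@np.append(p,1); return (c['cx']+c['fx']*q[0]/-q[2], c['cy']-c['fy']*q[1]/-q[2])
def save(c,n,crop=None,s=1):
    im=c['image'][:,:,::-1]
    if crop: x0,y0,x1,y1=crop; im=im[y0:y1,x0:x1]
    cv2.imwrite('pics/'+n,cv2.resize(im,None,fx=s,fy=s,interpolation=cv2.INTER_CUBIC))
E
python3 - <<'E'
from h import *
import pickle
for n in('top','side','wrist'):
    c=cam(n);save(c,n+'0.png');pickle.dump(c,open(n+'0.pkl','wb'));print(n,c['fx'],c['cx'],c['cy'],c['W'].round(3).tolist(),[k for k in c])
print(ctrl.get_obs())
E
```

```text
top 579.7150515195458 313.5888335747552 234.07132719209812 [[0.008, 0.995, -0.098, 0.376], [-1.0, 0.01, 0.024, 0.072], [0.025, 0.098, 0.995, 1.632], [0.0, 0.0, 0.0, 1.0]] ['image', 'fx', 'fy', 'cx', 'cy', 'camera_from_world', 'W']
side 443.0340324090731 316.23507084446095 240.4160744818687 [[0.963, 0.126, -0.237, 0.278], [-0.268, 0.498, -0.825, -0.807], [0.014, 0.858, 0.513, 0.584], [0.0, 0.0, 0.0, 1.0]] ['image', 'fx', 'fy', 'cx', 'cy', 'camera_from_world', 'W']
wrist 368.78019868356535 316.8859683776364 235.33930974445138 [[0.429, -0.874, -0.228, 0.17], [0.903, 0.415, 0.109, 0.528], [-0.001, -0.253, 0.968, 0.384], [0.0, 0.0, 0.0, 1.0]] ['image', 'fx', 'fy', 'cx', 'cy', 'hand_eye', 'W']
{'time_s': 0.15, 'qpos': array([ 1.06139691e+00,  3.00317594e-01,  1.52144163e+00,  2.70613373e-05,
        1.32071770e+00, -6.66044635e-02]), 'joint_vel': array([ 0.00084439, -0.00101083, -0.00206974,  0.00079731, -0.0002753 ,
       -0.00023552]), 'tau': array([ 1.26287974e-03, -5.31953681e+01, -3.52821636e+01,  7.08696339e-02,
        2.34951678e-02, -6.43504023e-06]), 'ee_pos': array([0.23564464, 0.49692813, 0.40422945]), 'eef_rot': array([-3.14071209e+00, -8.50082558e-05,  2.69879095e+00]), 'force': array([-0.59303773,  0.35946947,  0.46863837]), 'moment': array([-0.017872  , -0.00911621,  0.02311571]), 'grip_force': 0.0, 'grip_width': 0.09393990315570377}
```

View pics/top0.png

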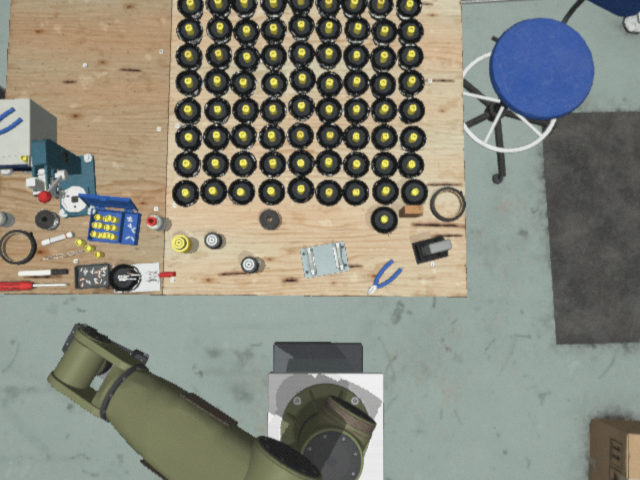

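View pics/side0.png

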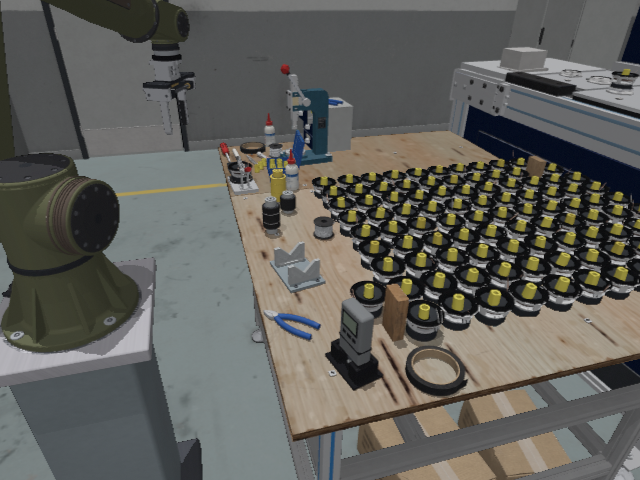

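Top view: uprights at (180,242) yellow, (212,240) and (249,264); cradle (324,259), docked gauge (433,248), cutters (385,276), tape (447,204), spool (270,219). Side view: yellow (277,182), short black (288,202), taller black with rings (271,215), which should be the (249,264) one in the top view. I'll confirm this in enlarged crops.

Run:
```python
from h import *
import pickle
t=pickle.load(open('top0.pkl','rb'));s=pickle.load(open('side0.pkl','rb'))
a=cv2.resize(t['image'][200:300,160:460],None,fx=2.66,fy=2.66,interpolation=2)
b=cv2.resize(s['image'][160:260,230:350],None,fx=3.2,fy=3.2,interpolation=2)
d=cv2.resize(s['image'][280:400,310:400],None,fx=2.66,fy=2.66,interpolation=2)
im=np.zeros((600,800,3),np.uint8);im[:266,:798]=a[:266,:798];im[270:590,:384]=b;im[270:589,400:639]=d[:319]
cv2.imwrite('pics/crop.png',im[:,:,::-1])
for n,u,v,z in [('tall',249,264,.096),('short',212,240,.06),('cradle',324,259,.03),('gauge',437,245,.13),('dock',433,249,.03),('spool',270,219,.047)]:
    p=at(t,u,v,z);print(n,p,'side',np.round(proj(s,p)),np.hypot(*p[:2]).round(3))
```

```text
tall [0.4461 0.2056 0.096 ] side [271. 198.] 0.491
short [0.5119 0.3099 0.06  ] side [287. 192.] 0.598
cradle [0.4648 0.0045 0.03  ] side [296. 261.] 0.465
gauge [ 0.4985 -0.2865  0.13  ] side [358. 304.] 0.575
dock [ 0.4954 -0.299   0.03  ] side [355. 355.] 0.579
spool [0.5725 0.1545 0.047 ] side [324. 219.] 0.593
```

View pics/crop.png

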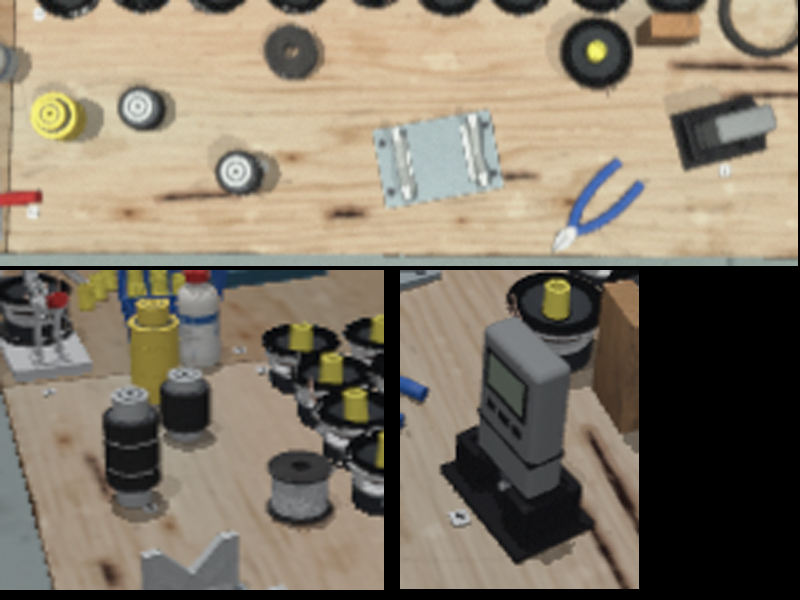

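The tall roller with two rings is at top pixel (249,264); the short one at (212,240) has no rings and the one at (180,242) is yellow. The tool always points down. So I'll grip the roller by its upper rubber, hook its lower journal on the near rest, and let it pivot in the pads. First I go above it, with the fingers closing along the cradle's x.

Emit:
servo_tool(motion=[[0, 4, -5, 0, -10], [0, 8, -10, 0, -20], [0, 12, -16, -1, -30], [0, 16, -22, -3, -40], [0, 20, -28, -5, -50], [0, 21, -29, -6, -56], [0, 21, -29, -6, -56], [0, 21, -29, -6, -56], [0, 21, -29, -6, -56], [0, 21, -29, -6, -56], [0, 21, -29, -6, -56]])

```text
time_s: 1.52
ee_pos: [0.4454, 0.2074, 0.3449]
eef_rot: [3.141, -0.0, 1.722]
force: [0.4, 0.2, 0.5]
grip_width: 0.0935
grip_force: 0.0
```

Run:
```python
from h import *
import pickle
c=cam('wrist');pickle.dump(c,open('w1.pkl','wb'));save(c,'w1.png')
t=cam('top');pickle.dump(t,open('t1.pkl','wb'))
o=ctrl.get_obs();print(o['time_s'],o['ee_pos'],o['eef_rot'],o['qpos'])
print(proj(c,[.446,.2056,.096]),proj(c,[.4648,.0045,.008]),c['W'][:3,3])
```

```text
1.625 [0.44551754 0.20717049 0.34472382] [ 3.14149154e+00 -7.42539083e-05  1.72191002e+00] [3.60698362e-01 2.30736454e-01 1.75542473e+00 5.63897339e-05
 1.15531712e+00 2.09561917e-01]
(np.float64(316.5004038708548), np.float64(258.32133166853333)) (np.float64(305.2898868043948), np.float64(419.27310821399067)) [0.43496324 0.28006831 0.32498212]
```

View pics/w1.png

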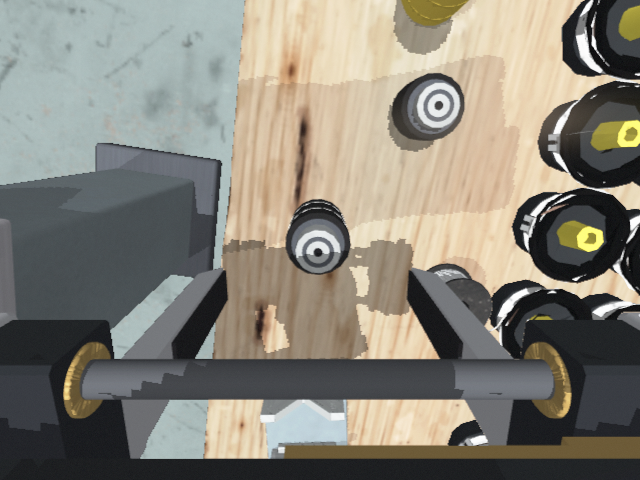

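Wrist view: the tall roller's top face is centred at (318,252) and the short one's at (438,105). The near rest's notch is at the bottom, about (303,410). Next I compute the roller position and find the cradle and dock poses from the first top image.

Run:
```python
from h import *
import pickle
c=pickle.load(open('w1.pkl','rb'));t=pickle.load(open('top0.pkl','rb'))
print('roller',at(c,318,252,.096))
hsv=cv2.cvtColor(t['image'],cv2.COLOR_RGB2HSV)
def blob(m,x0,y0,x1,y1,z,n):
    k=np.zeros(m.shape,np.uint8);k[y0:y1,x0:x1]=m[y0:y1,x0:x1]*255
    k=cv2.morphologyEx(k,cv2.MORPH_CLOSE,np.ones((5,5)))
    f=max(cv2.findContours(k,0,2)[0],key=cv2.contourArea)
    P=np.array([at(t,*p[0],z)[:2] for p in f],np.float32)*1000
    print(n,cv2.contourArea(f),cv2.minAreaRect(P),[at(t,*p,z)[:2] for p in cv2.boxPoints(cv2.minAreaRect(f))])
# bluish grey plate vs brown wood
h,s,v=cv2.split(hsv)
blob(((h>80)&(h<130)&(s<90))|((s<40)&(v>120)),293,232,358,284,.008,'cradle')
blob(v<75,405,225,460,270,.018,'dock')
g=(s<40)&(v>85)&(v<175)
blob(g,425,228,460,262,.13,'gaugetop')
```

```text
roller [0.4463 0.21   0.096 ]
cradle 1303.0 ((465.3011474609375, 2.8852310180664062), (85.59397888183594, 127.0240249633789), 10.869490623474121) [array([0.4953, 0.0733]), array([ 0.5194, -0.0518]), array([ 0.4351, -0.0673]), array([0.4115, 0.0572])]
dock 361.5 ((496.5762939453125, -292.28240966796875), (58.37736892700195, 88.03416442871094), 14.734421730041504) [array([ 0.5123, -0.2426]), array([ 0.5362, -0.3274]), array([ 0.4798, -0.3421]), array([ 0.4562, -0.2575])]
gaugetop 208.0 ((495.70098876953125, -293.4334716796875), (28.34173583984375, 59.612796783447266), 13.483074188232422) [array([ 0.5026, -0.2615]), array([ 0.5165, -0.3194]), array([ 0.4888, -0.3254]), array([ 0.475 , -0.2675])]
```

The sizes agree with the ones given: cradle 86x127 mm at (0.465, 0.003), yaw 10.9°; gauge 28x60 mm at (0.496, -0.293), yaw about 13.8°. Now I grip the roller high on its rubber.

Emit:
servo_tool(motion=[[0, 0.1, 0.2, -2, 2.2], [0, 0.1, 0.2, -5, 2.2], [0, 0.1, 0.2, -8, 2.2], [0, 0.1, 0.2, -10, 2.2], [0, 0.1, 0.2, -10, 2.2], [0, 0.1, 0.2, -10, 2.2], [1, 0.1, 0.2, -10, 2.2], [1, 0.1, 0.2, -10, 2.2], [1, 0.1, 0.2, -10, 2.2], [1, 0.1, 0.2, -10, 2.2], [1, 0.1, 0.2, -10, 2.2], [1, 0.1, 0.2, -10, 2.2]], squeeze=15)

```text
time_s: 3.12
ee_pos: [0.4466, 0.2089, 0.2446]
eef_rot: [-3.141, 0.0, 1.76]
force: [-1.1, 1.2, 0.8]
grip_width: 0.0458
grip_force: 15.0
```

Emit:
servo_tool(motion=[[1, 0, 0, 2, 0], [1, 0, 0, 5, 0], [1, 0.1, -3, 6, 0], [1, 0.2, -6.5, 6, 0], [1, 0.3, -10, 6, 0], [1, 0.4, -12.5, 6, 0], [1, 0.45, -13.2, 5, 0], [1, 0.45, -13.2, 3.3, 0], [1, 0.45, -13.2, 3.3, 0], [1, 0.45, -13.2, 3.3, 0], [1, 0.45, -13.2, 3.3, 0]])

```text
time_s: 4.5
ee_pos: [0.4512, 0.0772, 0.2781]
eef_rot: [3.141, 0.0, 1.76]
force: [-0.0, 0.2, -3.7]
grip_width: 0.0456
grip_force: 15.0
```

Run:
```python
from h import *
c=cam('side');save(c,'s2.png',(230,190,350,310),4)
c=cam('wrist');cv2.imwrite('pics/w2.png',c['image'][:,:,::-1])
```

```text
(no output)
```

View pics/s2.png

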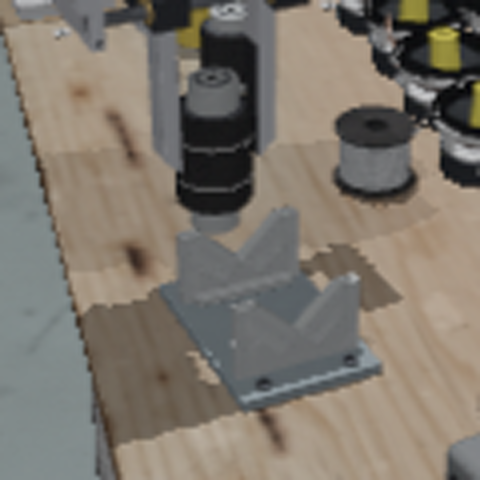

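The roller hangs upright in the fingers, at crop (213,150), behind the near rest, whose notch apex is at about (237,262). I check the lateral alignment by projecting the predicted apex points.

Run:
```python
from h import *
c=cam('side')
C=np.array([.4653,.0029]);a=np.radians(10.9);X=np.array([np.cos(a),np.sin(a)]);Y=np.array([-X[1],X[0]])
def cr(x,y,z): return np.append(C+X*x/1e3+Y*y/1e3,z/1e3)
for p in [(0,36,29),(24,36,53),(-24,36,53),(37,36,53),(-37,36,53),(0,-44,29),(37,-44,53),(-37,-44,53),(24,-44,53),(-24,-44,53),(42,-63,4),(-42,-63,4),(0,75,126)]:
    u,v=proj(c,cr(*p)); print(p,round((u-230)*4),round((v-190)*4))
```

```text
(0, 36, 29) 241 258
(24, 36, 53) 279 213
(-24, 36, 53) 201 232
(37, 36, 53) 299 208
(-37, 36, 53) 180 237
(0, -44, 29) 300 329
(37, -44, 53) 361 277
(-37, -44, 53) 237 309
(24, -44, 53) 340 282
(-24, -44, 53) 259 303
(42, -63, 4) 383 366
(-42, -63, 4) 244 406
(0, 75, 126) 211 80
```

The match is good, within about 2 mm. Now I push in to start the tilt.

Emit:
servo_tool(motion=[[1, 0.26, -1.37, -0.3, 0], [1, 0.34, -1.8, -0.25, 0], [1, 0.42, -2.2, -0.2, 0], [1, 0.5, -2.6, -0.15, 0], [1, 0.59, -3.05, -0.1, 0], [1, 0.67, -3.5, -0.2, 0], [1, 0.75, -3.9, -0.2, 0], [1, 0.83, -4.3, -0.3, 0], [1, 0.91, -4.7, -0.4, 0], [1, 0.91, -4.7, -0.4, 0]])

```text
time_s: 5.9
ee_pos: [0.4604, 0.0296, 0.2738]
eef_rot: [3.141, 0.0, 1.759]
force: [-0.9, -0.4, 5.5]
grip_width: 0.0456
grip_force: 15.0
```

Run:
```python
from h import *
c=cam('side');save(c,'s3.png',(230,190,350,310),4)
```

```text
(no output)
```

View pics/s3.png

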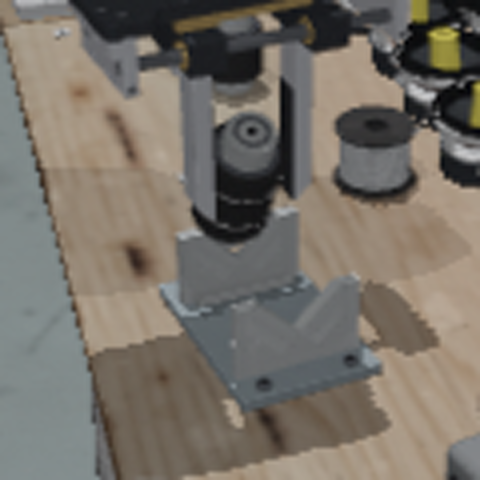

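The roller has tilted about 30° with its lower journal hooked at the notch; its top face is now at crop (250,133). I continue down.

Emit:
servo_tool(motion=[[1, 0.1, -0.55, -0.15, 0], [1, 0.2, -1.05, -0.35, 0], [1, 0.29, -1.53, -0.6, 0], [1, 0.38, -1.95, -0.9, 0], [1, 0.46, -2.37, -1.25, 0], [1, 0.53, -2.74, -1.6, 0], [1, 0.59, -3.05, -2.0, 0], [1, 0.64, -3.33, -2.45, 0], [1, 0.69, -3.57, -2.9, 0], [1, 0.72, -3.74, -3.3, 0], [1, 0.74, -3.9, -3.7, 0], [1, 0.74, -3.9, -3.7, 0]])

```text
time_s: 7.45
ee_pos: [0.4676, -0.009, 0.2363]
eef_rot: [-3.141, -0.0, 1.76]
force: [1.5, -1.3, -0.4]
grip_width: 0.0456
grip_force: 15.0
```

Run:
```python
from h import *
c=cam('side');save(c,'s4.png',(230,190,350,310),4)
```

```text
(no output)
```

View pics/s4.png

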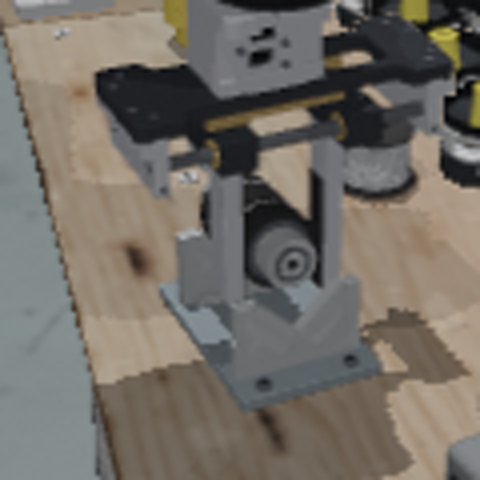

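It is nearly level, with the top-end face at crop (290,262) above the front notch. I lower the last few millimetres and release.

Emit:
servo_tool(motion=[[1, 0.02, -0.1, -0.2, 0], [1, 0.03, -0.15, -0.4, 0], [1, 0.04, -0.2, -0.55, 0], [1, 0.04, -0.2, -0.55, 0], [1, 0.04, -0.2, -0.55, 0]])

```text
time_s: 8.12
ee_pos: [0.468, -0.011, 0.2311]
eef_rot: [-3.141, -0.0, 1.76]
force: [-0.8, 0.7, -0.9]
grip_width: 0.0455
grip_force: 15.0
```

Run:
```python
from h import *
c=cam('side')
C=np.array([.4653,.0029]);a=np.radians(10.9);X=np.array([np.cos(a),np.sin(a)]);Y=np.array([-X[1],X[0]])
def cr(x,y,z): return np.append(C+X*x/1e3+Y*y/1e3,z/1e3)
for y in(-44,-48,-52):
    print(y,np.round(proj(c,cr(0,y,50)),1))
print(ctrl.get_obs()['ee_pos'])
hsv=cv2.cvtColor(c['image'],cv2.COLOR_RGB2HSV)
save(c,'s5.png',(260,230,340,290),8)
```

```text
-44 [305.  264.3]
-48 [305.8 265.3]
-52 [306.6 266.2]
[ 0.46801306 -0.01100184  0.23112208]
```

View pics/s5.png

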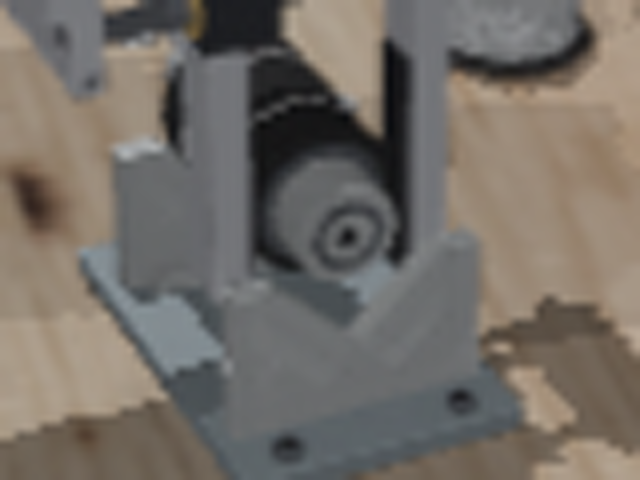

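The end face is at pixel (303.5,259.4) against (305.8,265.3) expected when seated, so it is still about 10 mm high. I lower a bit more.

Emit:
servo_tool(motion=[[1, 0, 0, -0.2, 0], [1, 0, 0, -0.4, 0], [1, 0, 0, -0.6, 0], [1, 0, 0, -0.6, 0]])

```text
time_s: 8.68
ee_pos: [0.4681, -0.0111, 0.225]
eef_rot: [3.141, 0.0, 1.76]
force: [-0.3, -3.9, 0.7]
grip_width: 0.0453
grip_force: 15.0
```

Run:
```python
from h import *
c=cam('side')
save(c,'s6.png',(260,230,340,290),8)
```

```text
(no output)
```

View pics/s6.png

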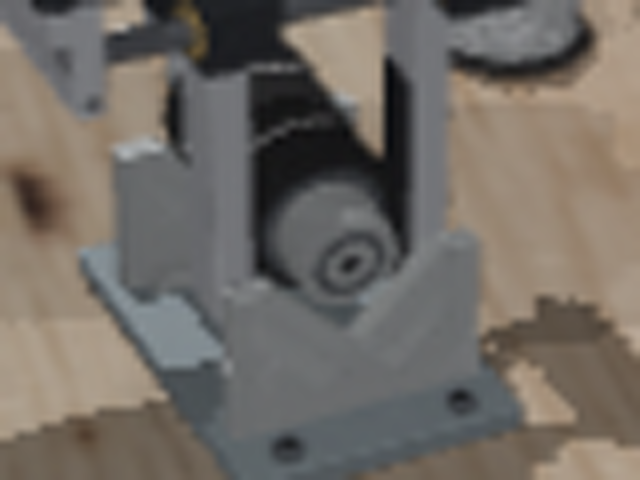

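4 mm or so left. I release and rise.

Emit:
servo_tool(motion=[[1, 0, 0, -0.3, 0], [1, 0, 0, -0.3, 0], [0.4, 0, 0, -0.3, 0], [0.4, 0, 0, -0.3, 0], [0.4, 0, 0, -0.3, 0], [0.4, 0, 0, 0, 0], [0.4, 0, 0, 5, 0], [0.4, 0, 0, 10, 0], [0.4, 0, -4, 16, 0], [0.4, 0, -9, 18, 0], [0.4, 0.5, -14, 18, 0], [0.4, 1, -16, 18, 0], [0.4, 1, -16, 18, 0], [0.4, 1, -16, 18, 0], [0.4, 1, -16, 18, 0]])

```text
time_s: 10.6
ee_pos: [0.4781, -0.17, 0.4051]
eef_rot: [-3.141, -0.0, 1.761]
force: [0.8, 0.0, -0.2]
grip_width: 0.0564
grip_force: 0.0
```

Run:
```python
from h import *
import pickle
a=cam('side');w=cam('wrist');t=cam('top');pickle.dump((a,w,t),open('p7.pkl','wb'))
im=np.zeros((600,800,3),np.uint8)
im[:360,:480]=cv2.resize(a['image'][230:290,260:340],(480,360),interpolation=2)
im[360:600,:320]=cv2.resize(w['image'],(320,240))
im[:240,480:]=cv2.resize(t['image'][220:300,270:376],(320,240),interpolation=2)
im[360:600,330:650]=cv2.resize(w['image'][:,:],(320,240))
cv2.imwrite('pics/c7.png',im[:,:,::-1])
print(ctrl.get_obs()['ee_pos'],ctrl.get_obs()['time_s'])
C=np.array([.4653,.0029]);r=np.radians(10.9);X=np.array([np.cos(r),np.sin(r)]);Y=np.array([-X[1],X[0]])
for y in(-61,-48,0,48): print([np.round(proj(k,np.append(C+Y*y/1e3,.05)),1) for k in(a,w,t)])
```

```text
[ 0.47809991 -0.17043792  0.40522965] 10.75
[array([308.4, 268.4]), array([339.9,  93.1]), array([346.8, 254.4])]
[array([305.8, 265.3]), array([340.1,  76.8]), array([342.1, 255.2])]
[array([296.6, 254.3]), array([341. ,  13.1]), array([324.9, 258.4])]
[array([288. , 244.2]), array([341.9, -55.9]), array([307.6, 261.6])]
```

View pics/c7.png

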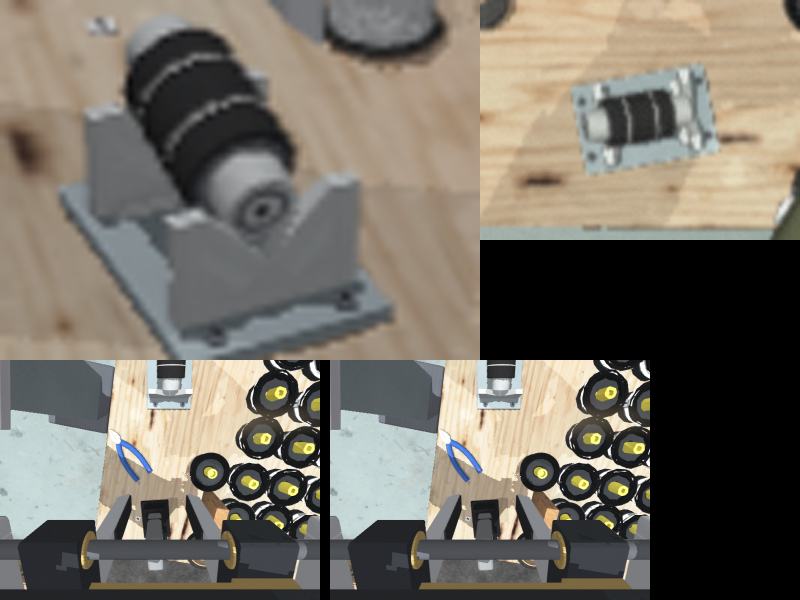

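The roller lies in the cradle: rings are visible, with the near end at side pixel (303.8,265) against (305,264–265) expected. In the top view it sits about 5 mm toward +y, within the end play. I verify numerically that both ends are down by comparing the rubber silhouette with the seated prediction.

Run:
```python
from h import *
import pickle
a,w,t=pickle.load(open('p7.pkl','rb'))
C=np.array([.4653,.0029]);r=np.radians(10.9);X=np.array([np.cos(r),np.sin(r)]);Y=np.array([-X[1],X[0]])
def pred(k,s,tilt):
    P=[]
    for y in(-30,30):
        for g in np.linspace(0,2*np.pi,60):
            P.append(proj(k,np.append(C+Y*(y+s)/1e3+X*.023*np.cos(g),.05+(y+37)*tilt/1e3+.023*np.sin(g))))
    return cv2.convexHull(np.array(P,np.float32))[:,0]
for k,n,(x0,y0,x1,y1) in((a,'side',(270,228,318,275)),(t,'top',(300,238,345,275))):
    hsv=cv2.cvtColor(k['image'],cv2.COLOR_RGB2HSV)
    m=np.zeros(hsv.shape[:2],np.uint8);m[y0:y1,x0:x1]=(hsv[y0:y1,x0:x1,2]<70)*255
    m=cv2.morphologyEx(m,cv2.MORPH_CLOSE,np.ones((5,5)))
    f=max(cv2.findContours(m,0,2)[0],key=cv2.contourArea)[:,0]
    d=lambda H:(H.min(0).round(1),H.max(0).round(1),(H@[1,1]).min().round(1),(H@[1,1]).max().round(1),(H@[1,-1]).min().round(1),(H@[1,-1]).max().round(1))
    print(n,d(f.astype(float)),len(f))
    for s,ti in((0,0),(5,0),(5,.15)): print(s,ti,d(pred(k,s,ti)))
# gauge top face in wrist view
g=cv2.cvtColor(w['image'],cv2.COLOR_RGB2HSV)
print('gauge expects',[np.round(proj(w,p)) for p in ([.496,-.293,.13],[.496,-.293,.036])])
```

```text
side (array([281., 235.]), array([308., 265.]), np.float64(522.0), np.float64(565.0), np.float64(27.0), np.float64(60.0)) 45
0 0 (array([281.8, 239. ], dtype=float32), array([311.8, 270.2], dtype=float32), np.float64(527.7), np.float64(574.5), np.float64(26.2), np.float64(57.5))
5 0 (array([281., 238.], dtype=float32), array([310.8, 269. ], dtype=float32), np.float64(525.8), np.float64(572.4), np.float64(26.5), np.float64(57.6))
5 0.15 (array([280.9, 234.1], dtype=float32), array([310.8, 268.6], dtype=float32), np.float64(521.9), np.float64(572.0), np.float64(26.9), np.float64(61.4))
top (array([310., 250.]), array([334., 268.]), np.float64(564.0), np.float64(597.0), np.float64(45.0), np.float64(80.0)) 32
0 0 (array([312.6, 248.2], dtype=float32), array([337.3, 268.7], dtype=float32), np.float64(564.7), np.float64(602.0), np.float64(47.0), np.float64(86.0))
5 0 (array([310.8, 248.5], dtype=float32), array([335.5, 269. ], dtype=float32), np.float64(563.2), np.float64(600.5), np.float64(44.8), np.float64(83.9))
5 0.15 (array([310.9, 248.5], dtype=float32), array([335.6, 268.9], dtype=float32), np.float64(563.1), np.float64(600.5), np.float64(45.1), np.float64(84.0))
gauge expects [array([309., 393.]), array([311., 333.])]
```

The silhouette fits a tilted roller: 235 against 238 when seated and 234 when tilted. It also sits 7 mm or more toward +y, so the far rubber shoulder is riding on its rest. I re-grip at the middle, lift slightly, shift 9 mm toward -y and set it down.

Emit:
servo_tool(motion=[[0.2, -0.3, 4, 0, 0], [0.2, -0.6, 9, 0, 0], [0.2, -1, 14, -3, 0], [0.2, -1.4, 17.9, -8, 0], [0.2, -1.4, 17.9, -12, 0], [0.2, -1.4, 17.9, -15, 0], [0.2, -1.4, 17.9, -17.1, 0], [0.2, -1.4, 17.9, -17.1, 0], [0.2, -1.4, 17.9, -17.1, 0], [1, -1.4, 17.9, -17.1, 0], [1, -1.4, 17.9, -17.1, 0], [1, -1.4, 17.9, -17.1, 0], [1, -1.4, 17.9, -17.1, 0], [1, -1.4, 17.9, -17.1, 0], [1, -1.4, 17.9, -16.5, 0], [1, -1.4, 17.9, -16, 0], [1, -1.3, 17.5, -16, 0], [1, -1.23, 17.0, -16, 0], [1, -1.23, 17.0, -16, 0]])

```text
time_s: 13.12
ee_pos: [0.4657, -0.0015, 0.245]
eef_rot: [-3.141, -0.0, 1.759]
force: [0.3, -0.2, -3.2]
grip_width: 0.0458
grip_force: 15.0
```

Emit:
servo_tool(motion=[[1, 0, 0, -0.4, 0], [1, 0, 0, -0.8, 0], [1, 0, 0, -1.1, 0], [1, 0, 0, -1.4, 0], [1, 0, 0, -1.5, 0], [1, 0, 0, -1.5, 0]])

```text
time_s: 13.88
ee_pos: [0.4658, -0.0009, 0.2304]
eef_rot: [3.141, -0.0, 1.76]
force: [-3.4, 2.7, 4.1]
grip_width: 0.0455
grip_force: 15.0
```

Emit:
servo_tool(motion=[[0.4, 0, 0, 0, 0], [0.4, 0, 0, 0, 0], [0.4, 0, 0, 0, 0], [0.3, 0, 0, 1, 0], [0.3, 0, 0, 5, 0], [0.3, 0, 0, 10, 1], [0.3, 0.5, -4, 15, 2], [0.3, 1, -9, 17, 3], [0.3, 1.5, -14, 17, 3], [0.3, 2.2, -20, 17, 3], [0.3, 3, -26, 17, 3], [0.3, 3, -26, 17, 3], [0.3, 3, -26, 17, 3], [0.3, 3, -26, 17, 3]])

```text
time_s: 15.62
ee_pos: [0.4958, -0.2599, 0.4006]
eef_rot: [3.141, 0.0, 1.814]
force: [0.0, -0.0, 0.6]
grip_width: 0.0656
grip_force: 0.0
```

```bash
cat > m.py <<'E'
from h import *
import pickle
a=cam('side');w=cam('wrist');t=cam('top');pickle.dump((a,w,t),open('p8.pkl','wb'))
C=np.array([.4653,.0029]);r=np.radians(10.9);X=np.array([np.cos(r),np.sin(r)]);Y=np.array([-X[1],X[0]])
def pred(k,s,tilt):
    P=[]
    for y in(-30,30):
        for g in np.linspace(0,2*np.pi,60):
            P.append(proj(k,np.append(C+Y*(y+s)/1e3+X*.023*np.cos(g),.05+(y+37)*tilt/1e3+.023*np.sin(g))))
    return cv2.convexHull(np.array(P,np.float32))[:,0]
for k,n,(x0,y0,x1,y1) in((a,'side',(270,228,318,275)),(t,'top',(300,238,345,275))):
    hsv=cv2.cvtColor(k['image'],cv2.COLOR_RGB2HSV)
    m=np.zeros(hsv.shape[:2],np.uint8);m[y0:y1,x0:x1]=(hsv[y0:y1,x0:x1,2]<70)*255
    m=cv2.morphologyEx(m,cv2.MORPH_CLOSE,np.ones((5,5)))
    f=max(cv2.findContours(m,0,2)[0],key=cv2.contourArea)[:,0]
    d=lambda H:(H.min(0).round(1),H.max(0).round(1),(H@[1,1]).min().round(1),(H@[1,1]).max().round(1),(H@[1,-1]).min().round(1),(H@[1,-1]).max().round(1))
    print(n,d(f.astype(float)),len(f))
    for s,ti in((0,0),(-4,0)): print(s,ti,d(pred(k,s,ti)))
o=ctrl.get_obs();print(o['time_s'],o['ee_pos'],o['eef_rot'][2])
G=cv2.cvtColor(w['image'],cv2.COLOR_RGB2HSV)
P0=np.array([.496,-.293]);q=np.radians(13.8);gx=np.array([np.cos(q),np.sin(q)]);gy=np.array([-gx[1],gx[0]])
for i,j in((0,0),(13.5,30),(-13.5,30),(-13.5,-30),(13.5,-30)): print(i,j,np.round(proj(w,np.append(P0+gx*i/1e3+gy*j/1e3,.13)),1))
u,v=map(int,proj(w,np.append(P0,.13)))
print(G[v-60:v+80:6,u,:].tolist());print(G[v,u-60:u+60:5,2].tolist())
E
python3 m.py
```

```text
side (array([282., 240.]), array([309., 266.]), np.float64(528.0), np.float64(571.0), np.float64(27.0), np.float64(56.0)) 52
0 0 (array([281.8, 239. ], dtype=float32), array([311.8, 270.2], dtype=float32), np.float64(527.7), np.float64(574.5), np.float64(26.2), np.float64(57.5))
-4 0 (array([282.5, 239.8], dtype=float32), array([312.6, 271.1], dtype=float32), np.float64(529.3), np.float64(576.2), np.float64(26.0), np.float64(57.4))
top (array([313., 250.]), array([336., 267.]), np.float64(567.0), np.float64(599.0), np.float64(49.0), np.float64(83.0)) 29
0 0 (array([312.6, 248.2], dtype=float32), array([337.3, 268.7], dtype=float32), np.float64(564.7), np.float64(602.0), np.float64(47.0), np.float64(86.0))
-4 0 (array([314. , 247.9], dtype=float32), array([338.8, 268.4], dtype=float32), np.float64(565.9), np.float64(603.1), np.float64(48.7), np.float64(87.7))
15.775 [ 0.49585647 -0.2601462   0.40049825] 1.813483051416855
0 0 [305.5 288.3]
13.5 30 [324.2 248.9]
-13.5 30 [286.1 248.9]
-13.5 -30 [287.8 325.5]
13.5 -30 [323.7 325.5]
[[120, 12, 86], [96, 15, 87], [102, 15, 85], [90, 12, 87], [98, 8, 122], [96, 10, 134], [95, 11, 134], [90, 10, 133], [102, 10, 133], [100, 11, 134], [108, 10, 132], [102, 10, 133], [102, 10, 132], [94, 14, 131], [95, 12, 131], [94, 14, 130], [17, 59, 170], [88, 22, 201], [88, 21, 198], [92, 21, 183], [88, 20, 203], [88, 20, 205], [110, 24, 64], [107, 24, 74]]
[30, 29, 165, 174, 169, 172, 169, 174, 166, 124, 135, 134, 132, 132, 132, 116, 168, 149, 78, 155, 171, 175, 161, 89]
```

The roller is now seated: side minimum row 240 against 239–240 expected, with a shift of about 0. Next I measure the gauge's top face in the wrist view.

Run:
```python
from h import *
import pickle
a,w,t=pickle.load(open('p8.pkl','rb'))
h,s,v=cv2.split(cv2.cvtColor(w['image'],cv2.COLOR_RGB2HSV))
m=((s<30)&(v>100)&(v<155)).astype(np.uint8)*255
k=np.zeros_like(m);k[230:345,265:345]=m[230:345,265:345];k=cv2.morphologyEx(k,cv2.MORPH_OPEN,np.ones((3,3)))
f=max(cv2.findContours(k,0,2)[0],key=cv2.contourArea)
P=np.array([at(w,*p[0],.13)[:2] for p in f],np.float32)*1000
print(cv2.boundingRect(f),cv2.minAreaRect(P))
```

```text
(287, 249, 37, 74) ((495.593017578125, -291.6585388183594), (25.811100006103516, 57.00868225097656), 13.790878295898438)
```

Emit:
servo_tool(motion=[[0.3, 0, -1.6, -2, 0], [0.3, 0, -3.2, -5, 0], [0.3, 0, -3.2, -8, 0], [0.3, 0, -3.2, -10, 0], [0.3, 0, -3.2, -11, 0], [0.3, 0, -3.2, -11, 0], [0.3, 0, -3.2, -11, 0], [1, 0, -3.2, -11, 0], [1, 0, -3.2, -11, 0], [1, 0, -3.2, -11, 0], [1, 0, -3.2, -11, 0], [1, 0, -3.2, -11, 0], [1, 0, -3.2, -11, 0], [1, 0, -3.2, -11, 0]], squeeze=40)

```text
time_s: 17.52
ee_pos: [0.4958, -0.293, 0.2902]
eef_rot: [3.142, -0.0, 1.812]
force: [0.7, 0.7, 0.3]
grip_width: 0.0266
grip_force: 39.9
```

Emit:
servo_tool(motion=[[1, 0, 0, 1, 0], [1, 0, 0, 3, 0], [1, 0, 0, 6, 0], [1, 0, 0, 10, 0], [1, -0.3, 3, 12, 0], [1, -0.8, 8, 12, -1], [1, -1.3, 13, 12, -2], [1, -1.9, 19, 12, -2.9], [1, -2.5, 25, 12, -2.9], [1, -2.9, 28.5, 11, -2.9], [1, -3, 29.5, 10, -2.9], [1, -3, 29.5, 9, -2.9], [1, -3, 29.5, 8, -2.9], [1, -3, 29.5, 8, -2.9], [1, -3, 29.5, 8, -2.9]])

```text
time_s: 19.4
ee_pos: [0.4659, 0.0014, 0.3703]
eef_rot: [3.141, 0.0, 1.761]
force: [-0.4, -0.4, -2.5]
grip_width: 0.0268
grip_force: 39.9
```

Run:
```python
from h import *
import pickle
a=cam('side');w=cam('wrist');pickle.dump((a,w),open('p9.pkl','wb'))
o=ctrl.get_obs();print(o['time_s'],o['ee_pos'],o['eef_rot'],o['force'],o['moment'])
e=o['ee_pos']
tip=e-[0,0,.2822]
print('tip pred side',proj(a,tip),'case bottom',proj(a,e-[0,0,.2602]),'roller top',proj(a,[.4655,.002,.073]))
u,v=map(int,proj(a,tip))
for r in range(v-16,v+22,2): print(r,a['image'][r,u-14:u+16,:].max(1).tolist())
```

```text
19.5 [0.46585474 0.00166948 0.37046879] [3.14107106e+00 1.22265502e-04 1.76111976e+00] [ 0.28207711 -0.56916155 -1.41758894] [0.01557023 0.018082   0.02086372]
tip pred side (np.float64(296.8112364407557), np.float64(239.83195534998643)) case bottom (np.float64(296.72403428884184), np.float64(231.066311725506)) roller top (np.float64(296.6786653774951), np.float64(245.7406668005175))
223 [166, 166, 169, 170, 154, 65, 66, 65, 66, 64, 49, 34, 61, 71, 73, 78, 78, 78, 78, 77, 76, 76, 75, 76, 73, 80, 130, 169, 169, 170]
225 [166, 167, 166, 166, 151, 64, 66, 65, 66, 67, 67, 66, 42, 34, 63, 76, 76, 75, 74, 74, 71, 57, 43, 32, 25, 34, 106, 166, 168, 171]
227 [167, 168, 167, 167, 161, 117, 67, 65, 65, 66, 68, 72, 72, 66, 43, 26, 26, 36, 51, 54, 67, 76, 75, 75, 74, 98, 152, 168, 167, 170]
229 [168, 170, 170, 167, 167, 171, 162, 96, 66, 67, 71, 72, 71, 71, 73, 76, 74, 75, 77, 78, 77, 75, 76, 75, 74, 100, 153, 169, 169, 168]
231 [170, 173, 172, 171, 169, 168, 170, 165, 132, 73, 71, 71, 71, 72, 74, 79, 79, 77, 77, 78, 77, 76, 75, 75, 74, 97, 150, 169, 168, 168]
233 [172, 177, 179, 175, 172, 168, 
[... 1194 characters left out ...]
, 105, 140, 144, 148, 151, 151, 149]
251 [30, 26, 43, 57, 32, 34, 35, 33, 32, 33, 46, 48, 27, 27, 27, 28, 29, 27, 25, 23, 22, 21, 22, 20, 47, 101, 139, 145, 151, 152]
253 [78, 37, 48, 26, 28, 31, 33, 38, 65, 92, 47, 26, 26, 26, 27, 28, 27, 27, 25, 26, 28, 28, 28, 26, 25, 23, 61, 117, 141, 151]
255 [110, 99, 42, 29, 25, 28, 32, 59, 81, 26, 29, 28, 27, 27, 27, 26, 33, 47, 63, 69, 67, 70, 72, 59, 57, 50, 33, 49, 106, 146]
257 [112, 109, 103, 61, 26, 23, 54, 81, 25, 25, 27, 28, 26, 27, 41, 59, 82, 114, 123, 123, 122, 120, 118, 114, 103, 75, 54, 37, 86, 144]
259 [103, 107, 109, 110, 95, 41, 32, 45, 24, 26, 26, 26, 32, 51, 75, 111, 124, 125, 126, 126, 125, 125, 122, 118, 117, 111, 95, 64, 73, 131]
```

Tip seen at rows 239–243, u≈297, just above the roller. I check the band centre from the ring pixels, because the foot has only ±4.5 mm of margin.

Run:
```python
from h import *
import pickle
a,w=pickle.load(open('p9.pkl','rb'))
b=pickle.load(open('p8.pkl','rb'))
C=np.array([.4653,.0029]);r=np.radians(10.9);X=np.array([np.cos(r),np.sin(r)]);Y=np.array([-X[1],X[0]])
g=np.radians(np.arange(50,170,4))
for k,n in((b[0],'side'),(b[2],'top')):
    V=k['image'].max(2).astype(np.float32)
    gg=g if n=='side' else np.radians(np.arange(45,136,5))
    for y in(-13,13):
        L=[]
        for s in np.arange(-9,9.1,1):
            uv=np.array([proj(k,np.append(C+Y*(y+s)/1e3+X*.0231*np.cos(q),.05+.0231*np.sin(q))) for q in gg],np.float32)
            L.append(int(cv2.remap(V,uv[:,0],uv[:,1],1).mean()))
        print(n,y,L)
# same from close: wrist view p9 predicted ring tops
print([np.round(proj(w,np.append(C+Y*y/1e3,.073))) for y in(-13,0,13)])
```

```text
side -13 [45, 45, 46, 47, 47, 48, 50, 55, 63, 74, 80, 82, 78, 71, 62, 55, 50, 47, 44]
side 13 [42, 43, 43, 45, 47, 49, 53, 59, 68, 78, 84, 86, 81, 75, 68, 61, 55, 52, 50]
top -13 [49, 48, 48, 48, 49, 51, 55, 63, 74, 88, 104, 112, 105, 86, 69, 59, 53, 49, 49]
top 13 [49, 49, 49, 50, 51, 53, 57, 63, 72, 85, 99, 102, 94, 79, 66, 57, 53, 51, 50]
[array([316., 251.]), array([316., 235.]), array([316., 218.])]
```

Both rings, in both views, put the band centre at +2 mm, so I shift by 3 mm and descend.

Emit:
servo_tool(motion=[[1, -0.1, 0.3, 0, 0], [1, -0.1, 0.3, -0.5, 0], [1, -0.1, 0.3, -1.0, 0], [1, -0.1, 0.3, -1.3, 0], [1, -0.1, 0.3, -1.3, 0], [1, -0.1, 0.3, -1.3, 0]])

```text
time_s: 20.25
ee_pos: [0.4648, 0.0049, 0.3572]
eef_rot: [3.141, 0.0, 1.762]
force: [-0.4, -0.4, -2.2]
grip_width: 0.0267
grip_force: 39.9
```

Emit:
servo_tool(motion=[[1, 0, 0, -0.1, 0], [1, 0, 0, -0.2, 0], [1, 0, 0, -0.3, 0], [1, 0, 0, -0.4, 0], [1, 0, 0, -0.4, 0], [1, 0, 0, -0.4, 0]])

```text
time_s: 21.0
ee_pos: [0.4648, 0.0049, 0.3533]
eef_rot: [3.141, 0.0, 1.762]
force: [0.4, -0.6, 1.1]
grip_width: 0.027
grip_force: 39.9
```

Run:
```python
from h import *
F=[];
for i in range(8):
    ctrl.camera('side');o=ctrl.get_obs();F.append(o['force'])
print(np.mean(F,0).round(2),np.std(F,0).round(2),o['ee_pos'],o['moment'],o['time_s'])
```

```text
[0.51 0.18 1.98] [0.63 0.53 0.37] [0.46477438 0.00494232 0.35316531] [-0.03754653 -0.05751228  0.01802619] 21.4
```

The press is about 3.9 N by force (about 3 mm in) and about 2 mm by geometry. I add about 1.2 mm.

Emit:
servo_tool(motion=[[1, 0, 0, -0.06, 0], [1, 0, 0, -0.12, 0], [1, 0, 0, -0.12, 0], [1, 0, 0, -0.12, 0]])

```text
time_s: 21.9
ee_pos: [0.4648, 0.0049, 0.352]
eef_rot: [3.141, 0.0, 1.762]
force: [-0.3, -0.9, 1.1]
grip_width: 0.027
grip_force: 39.9
```

Run:
```python
from h import *
F=[]
for i in range(12):
    a=ctrl.camera('side');o=ctrl.get_obs();F.append(o['force'])
print(np.mean(F,0).round(2),np.std(F,0).round(2),o['ee_pos'],o['moment'],o['time_s'])
```

```text
[ 0.54 -0.16  2.53] [0.4  0.57 0.69] [0.46475908 0.00495722 0.35195774] [-0.10734493 -0.198363    0.01160978] 22.5
```

```bash
python3 -c "
from station import ctrl
print(ctrl.hand_in())"
```

```text
the job is handed in; nothing more can be done
None
```

The job is handed in at about 22.5 s. The taller roller lies in both V notches and is released; the gauge is held on its test band at about 4.5 N, which puts the probe roughly half way in (3–4 of 8 mm). I confirmed the seating and band position by measuring the images. I inferred the probe depth from force and height and did not read it directly.

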